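Cock a belt tensioner: fit its idler, push the sprung arm past the ratchet and hold it

ROBOT

A 7-joint arm with a two-finger parallel gripper is mounted at the origin on a cart in front of the work surface, level with it; the furniture and walls round the work are solid. World frame = base frame: x ahead of the robot, y to its left, z up, the work surface at z = 0. Lengths are in m, angles in rad, forces in N, time in s.
With the tool pointing down it reaches from about 0.4 to 0.85 m from the base axis. Payload 10.4 kg.
Tool frame: the origin (TCP) lies between the finger pads; the fingertips stand 14 mm ahead of it and the grasp point (between the pads) lies 5 mm behind it (r.finger_overhang is the z of the fingertips in the tool frame, in m); z points along the fingers, y is the line along which they close (so a half turn about z gives the same grasp; the last joint's range is limited). The gripper opens to 87 mm and grips with 3 to 60 N. Pads are 19 mm wide; open, the fingers measure 117 mm over their backs; the gripper's body (75 mm by 190 mm) begins 51 mm behind the grasp point.
Start: joints at [-1.26, 0.332, -0.065, 1.46, 0.022, 1.35, -0.088], TCP at [0.205, 0.591, 0.237] pointing down, gripper open.
Joint ranges: [-2.6, 2.6], [-0.5, 2.12], [-1.47, 1.34], [0.16, 2.42], [-1.27, 4.41], [0.06, 2.06], [-2.6, 2.6]. Speed limits (rad/s): [2.22, 2.22, 2.79, 2.79, 3.14, 3.14, 3.14].

INTERFACE

Orientations are given as a unit quaternion [x, y, z, w].
In Python, from bench import r, optics gives the robot as it stands.
- The arm moves only by the shell command python3 -m pendant 'ROWS' [FORCE]. ROWS is JSON, a list of rows, each a list of 7 numbers: the closure, from -1 (fully open) to 1 (shut), then the shift along the tool's x, y, z scaled (see below), then the turn, a rotation vector about the tool's x, y, z scaled (see below). In form: [[grip, x, y, z, rx, ry, rz], ...]. A call has 1 to 8 rows; each row is the pose to reach, as a shift and turn from the pose commanded when the call began, along the tool's axes at that moment; what a row does not reach only later rows make up. The controller multiplies each number of a shift by 0.3 m and each number of a turn by 120 degrees. A row lasts 1/8 s, in which the tool goes at most 62.5 mm and 10.7 degrees, less where a joint would pass 70% of its speed; a pose out of reach is approached as far as the arm can. A call with a number of a shift or a turn outside -1 to 1 is refused whole. A call with a gripper value outside its range is refused whole. The fingers move at their own pace and stop on an object; FORCE is the grip in N (left out, the last holds). Time passes only in rows, so rows that repeat a pose let the fingers close. It gives the time, the measured TCP pose, the force, the opening and the grip force at its end, in the units of the state.
- r.read_state(): the state, without advancing time (a new reading comes with each control period).
- optics.camera(name): name is "scene" or "top"; returns a dict with "pixels" (400x640x3 uint8, red, green, blue), "vfov" (degrees; the focal length in pixels is half the picture's height over the tangent of half this angle, whatever the lens; pixels are square), "cx", "cy" (the principal point, pixels), "rvec" (rotation vector, rad) and "tvec" (3), from world to camera coordinates, as OpenCV has them. Camera axes: x right, y down, z forward; pixel columns grow to the right and rows downward; lengths in m; the calibration is good to about 2 mm. A picture is of the moment at which its call begins. There is no depth.
- r.close_job(): hands the job in; it is judged then, once.
The state is a dict: "time": time; "joint_positions": joint angles; "joint_vel": joint speeds; "joint_torque": joint torques, N m; "ee_pos": TCP position; "eef_rot": TCP orientation; "ft_force": force on the tool from outside, world axes, zero at the start; "torque": the same for the moment, N m; "width": finger opening in m; "grip_force": force on a finger pad.
Only numpy, scipy, OpenCV 4.12 (cv2) and the standard library are available. Lean on these libraries where they do the work, as an engineer would, in place of code of your own. Each camera call takes 0.05 s, during which the arm holds its last target. There are 200 camera calls.

TASK

Get the belt tensioner on the bench ready for pinning: put the flat idler (not the flanged one) fully down on the stub at the end of the sprung arm and let go of it, then push the arm back against its spring over all three clicks of the ratchet, and on past the last click almost or right up to its rear stop. Finish while still pressing the arm back there with the gripper fingers, clear of the pawl, so that I can slip a hex key through its locking hole. Leave the flanged idler, the ring gauge and the two collets where they are.

Things in the scene. Friction and masses are not known exactly. Their poses are not given: they have to be found in the camera images.
- tensioner: backplate of the belt tensioner, bright steel, 130 x 250 x 10 mm, fixed flat on the bench; origin at the centre of its underside, x across it (away from the robot at yaw 0), y along it to the left, z up. The pawl slider lies at its +y end, the arm reaches to the -y end. Nothing on it is higher than 60 mm above the bench
- pivot (a point): point on the vertical axis of the sprung arm, 30 mm above the bench
- tension_arm: the sprung arm, a grey bar 24 mm wide, 16 to 28 mm above the bench; origin on the pivot axis at bench height, x along the bar to the stub, z up. Stub 100 mm from the pivot, round end to 117 mm. It is pushed sideways in its own +y direction (away from the robot). At rest a rubber post, 15 mm thick, 36 mm high, is against its -y side 62 mm from the pivot; the rear stop is a like post on its +y side
- stub_seat (a point): centre of the shoulder at the foot of the stub, where the idler's underside comes to rest, 30 mm above the bench; it moves with the arm. The stub is a vertical steel pin 16 mm thick that rises 26 mm above this point, its top 6 mm tapered to 11 mm
- swing (a joint): angle of the sprung arm (rad): 0 at the rest stop, growing as it is pushed back (counterclockwise from above), 0.64 at the rear stop. A spring drives it to 0: a push at the stub takes about 5 N at 0, 10 N at 0.64, 1 to 2 N more before each click. The pawl drops behind the three teeth at about 0.21, 0.36 and 0.51 and then keeps the arm from coming back past that tooth
- pawl (a joint): travel of the sprung pawl slider (m): 0 when its nose is down in a tooth gap, about 0.004 as a tooth lifts it; it works by itself
- flat_idler: loose idler roller with a smooth rim without flanges: 48 mm outside, 22 mm high, bore 19 mm right through, dark bearing seal between the bright rim and the steel inner ring; 0.12 kg; origin at the centre of its underside, axis z. It starts lying flat on the bench
- flanged_idler: loose idler roller of the same height and bore, with a flange at each end: 64 mm over the flanges; not wanted; origin at the centre of its underside
- plain_ring_gauge: bystander: bright steel ring gauge, 54 mm across, 11 mm high, lying flat; origin at the centre of its underside
- collet_a: bystander: steel collet, 26 mm across, 35 mm high, standing; origin at the centre of its underside
- collet_b: bystander: steel collet like the other
Things that resemble listed ones, but are neither listed nor needed, are in the scene too. What is shaped like the flat_idler but blue, green or orange is not meant.

How it is judged:
On the way, in this order (a step that is already met when the one before it is completed fails the run):
1. the flat idler sits fully down on the arm's stub and has been let go (distance between flat_idler and stub_seat below 0.004 m and angle between flat_idler's own z axis and vertical below 0.07 rad and contact force between the fingers and flat_idler below 0.3 N and value of joint swing below 0.3 rad), for 0.2 s.
2. the arm has been pushed back past the last click, the pawl has dropped behind the third tooth (value of joint swing above 0.54 rad and value of joint pawl below 0.0015 m and distance between flat_idler and stub_seat below 0.004 m and angle between flat_idler's own z axis and vertical below 0.07 rad), for 0.1 s.
At the end, for the whole second after the job is handed in: The fingers still press on the arm or its idler with more than 3 N; the arm stands beyond 0.58 rad (0.64 is the stop, the last click 0.51), the pawl is down within 1.5 mm; the flat idler is level and within 4 mm of its seat; the flanged idler, ring gauge and collets are within 20 mm of their starts (value of joint swing above 0.58 rad and value of joint pawl below 0.0015 m and distance between flat_idler and stub_seat below 0.004 m and angle between flat_idler's own z axis and vertical below 0.07 rad and (contact force between the fingers and flat_idler above 3 N or contact force between the fingers and tension_arm above 3 N) and distance of each of flanged_idler, plain_ring_gauge, collet_a, collet_b from where it was at the start of the episode below 0.02 m); the arm keeps its last pose, push and grip.
It fails at once if the flanged idler, the ring gauge or a collet was moved more than 30 mm (distance of any of flanged_idler, plain_ring_gauge, collet_a, collet_b from where it was at the start of the episode above 0.03 m).
It also fails if it takes over 54 s, if anything falls off the work surface, if the arm or the gripper's body presses on something with over 40 N, if the wrist force passes 120 N, or if a joint passes its speed limit or range.

## Working session

There is one attempt and no reset: what is moved stays moved. The work goes in short steps, Python scripts to look and compute and a shell command to move; the robot and the scene stay as the last step left them, time stands still between calls to the robot, and variables do not carry over. Pictures are saved under pics/ and viewed, at most 10 in all, crops included, and the job is handed in when it is done.

```bash
mkdir -p pics; ls; python3 - <<'E'
from bench import r, optics
import cv2, pickle
d={}
for n in("scene","top"):
    c=optics.camera(n); d[n]=c
    cv2.imwrite(f"pics/{n}0.png",c["pixels"][:,:,::-1])
    print(n,{k:v for k,v in c.items() if k!="pixels"})
pickle.dump(d,open("cam0.pkl","wb"))
s=r.read_state(); print(s, r.finger_overhang)
E
```

```text
pics
scene {'vfov': 56.06443496438658, 'cx': 315.40407078145284, 'cy': 200.28436400824074, 'rvec': array([ 2.03629594, -0.49214209,  0.29749354]), 'tvec': array([-0.36927503,  0.31717858,  0.41654312])}
top {'vfov': 55.45614292743612, 'cx': 320.2263457240987, 'cy': 196.9128862882679, 'rvec': array([ 2.14114333, -2.15845531,  0.11283886]), 'tvec': array([0.35133625, 0.59283643, 0.89335056])}
{'time': 0.1, 'joint_positions': array([-1.25957271,  0.33281297, -0.06468939,  1.46084513,  0.02158896,
        1.34987923, -0.08850611]), 'joint_vel': array([ 0.00064596, -0.00209094,  0.00050784, -0.0027501 ,  0.00031757,
        0.00086303, -0.00106646]), 'joint_torque': array([ 1.21163532e-03, -6.24549937e+01,  2.46417860e-02, -3.90715098e+01,
       -6.13152841e-02,  3.65329860e-02,  9.13586518e-05]), 'ee_pos': array([0.20468652, 0.59019627, 0.23583659]), 'eef_rot': array([ 1.66137647e-01,  9.86102374e-01, -6.19769046e-04, -8.01749713e-05]), 'ft_force': array([-0.32438748,  0.34269147,  1.35066749]), 'torque': array([ 0.01288863,  0.01686523, -0.01742074]), 'grip_force': 0.0, 'width': 0.0870976617811809} 0.014
```

View pics/scene0.png

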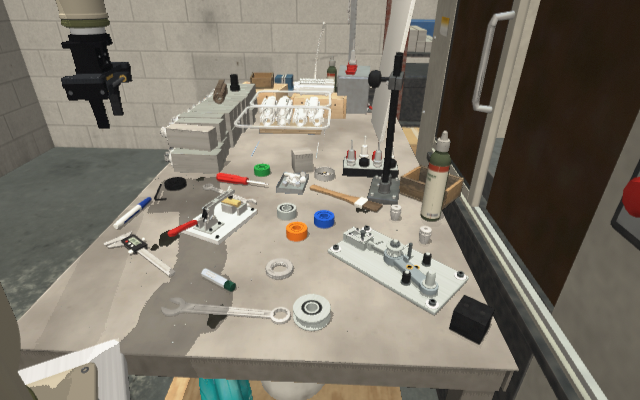

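View pics/top0.png

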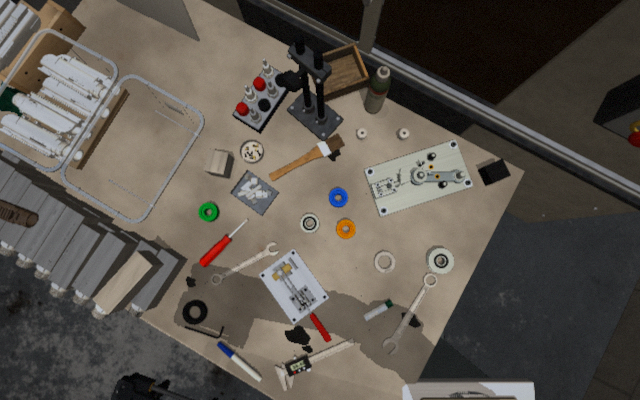

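In the top view, these could be taken for the flat idler:
- bright ring with a dark seal (310,223), scene (286,211)
- flanged idler (440,260)
- ring gauge (385,262)
- blue (338,197), orange (346,229) and green (208,212) rollers
- black ring (195,311)
- small round dish (251,151)

I choose (310,223): it has a bright rim, a dark seal and no flange. I'll check it in a crop alongside the tensioner.

```bash
cat > h.py <<'E'
import numpy as np, cv2, pickle
def K(c):
    f=200/np.tan(np.radians(c["vfov"]/2)); return np.array([[f,0,c["cx"]],[0,f,c["cy"]],[0,0,1]])
def ray(c,uv,z):
    R=cv2.Rodrigues(c["rvec"])[0]; o=-R.T@c["tvec"]; d=R.T@np.linalg.inv(K(c))@np.array([*uv,1.]); return o+d*(z-o[2])/d[2]
def proj(c,p): return cv2.projectPoints(np.atleast_2d(np.array(p,float)),c["rvec"],c["tvec"],K(c),None)[0][:,0]
E
python3 - <<'E'
from h import *
d=pickle.load(open("cam0.pkl","rb")); t=d["top"]; s=d["scene"]
im=t["pixels"][:,:,::-1]; sm=s["pixels"][:,:,::-1]
a=cv2.resize(im[135:220,360:475],None,fx=5,fy=5,interpolation=cv2.INTER_CUBIC)
b=cv2.resize(im[200:245,285:330],None,fx=4.5,fy=4.5,interpolation=cv2.INTER_CUBIC)
e=cv2.resize(sm[190:230,265:310],None,fx=4.5,fy=4.5,interpolation=cv2.INTER_CUBIC)
out=np.zeros((425,800,3),np.uint8); out[:425,:575]=a; out[:b.shape[0],580:580+b.shape[1]]=b; out[210:210+e.shape[0],580:580+e.shape[1]]=e
cv2.imwrite("pics/crop1.png",out)
for n,uv,z in [("idler",(310,223),.022),("flanged",(440,260),.022),("ring",(385,262),.011),("blue",(338,197),.022),("orange",(346,229),.022),("coll",(362,133),.035),("coll",(404,134),.035)]: print(n,ray(t,uv,z).round(4))
print("scene idler",ray(s,(286.5,208),.022).round(4))
for uv in [(364,166),(455,140),(472,186),(381,216)]: print("plate",ray(t,uv,.01).round(4))
E
```

```text
idler [0.5329 0.3727 0.022 ]
flanged [0.4404 0.0563 0.022 ]
ring [0.4359 0.1883 0.011 ]
blue [0.5972 0.3025 0.022 ]
orange [0.5174 0.2837 0.022 ]
coll [0.7569 0.2406 0.035 ]
coll [0.7531 0.1357 0.035 ]
scene idler [0.5304 0.3731 0.022 ]
plate [0.6777 0.2349 0.01  ]
plate [0.743  0.0009 0.01  ]
plate [ 0.6235 -0.0357  0.01  ]
plate [0.5497 0.195  0.01  ]
```

View pics/crop1.png

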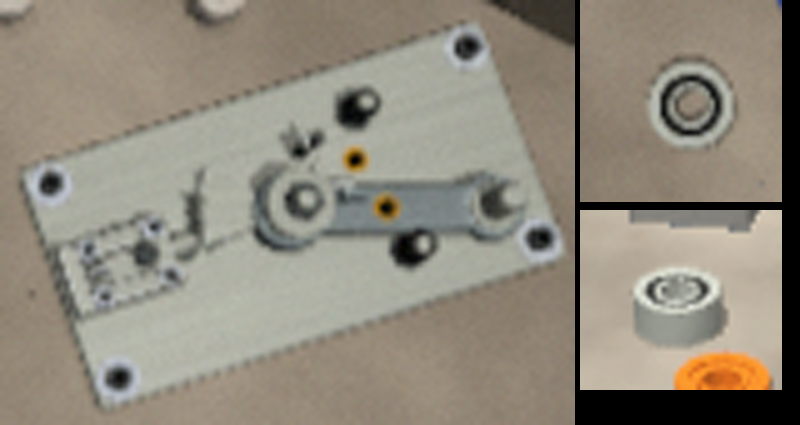

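The crop confirms it: the ring at (309.5,223) has a bright flat rim, dark seal and steel inner ring. The tensioner shows the pivot at about (420.6,175), the stub end at about (458.6,176), the rest post at (443,184) and the rear stop at (431,157). Next I'll measure pivot and stub by two-view consistency.

```bash
python3 - <<'E'
from h import *
d=pickle.load(open("cam0.pkl","rb")); t=d["top"]; s=d["scene"]
R=cv2.Rodrigues(t["rvec"])[0]; print("topcam",-R.T@t["tvec"])
st=ray(t,(458.6,176.4),.028); st2=ray(t,(461,174.8),.056); print("stub",st,st2)
fr=ray(t,(443,184),.036); rs=ray(t,(431.5,156),.036); print("posts",fr,rs)
# scene crop with model overlay
def circ(p,rad,z): a=np.linspace(0,2*np.pi,40); return np.c_[p[0]+rad*np.cos(a),p[1]+rad*np.sin(a),0*a+z]
pv=ray(t,(420.6,175.2),.04); print("pivot",pv, np.linalg.norm((st-pv)[:2]), np.degrees(np.arctan2(*(st-pv)[1::-1])))
S=(st+st2)/2
outs=[]
for c,(x0,y0,w,h,f) in ((s,(320,220,160,100,5)),(t,(360,135,115,85,5))):
    im=cv2.resize(c["pixels"][y0:y0+h,x0:x0+w,::-1],None,fx=f,fy=f,interpolation=cv2.INTER_CUBIC)
    for C,col in ((circ(S,.017,.028),(0,0,255)),(circ(S,.0055,.056),(0,255,255)),(circ(fr,.0075,.036),(0,255,0)),(circ(rs,.0075,.036),(0,255,0))):
        q=((proj(c,C)-[x0-.5,y0-.5])*f).round().astype(int); cv2.polylines(im,[q],True,col,1)
    outs.append(im)
cv2.imwrite("pics/ov_scene.png",outs[0]); cv2.imwrite("pics/ov_top.png",outs[1])
E
```

```text
topcam [0.48151483 0.33050255 0.96533877]
stub [0.64522538 0.00284649 0.028     ] [0.64418463 0.00669002 0.056     ]
posts [0.62528423 0.04468998 0.036     ] [0.69581672 0.06981194 0.036     ]
pivot [0.64706138 0.09960997 0.04      ] 0.09678090104496495 -91.08700172771208
```

View pics/ov_scene.png

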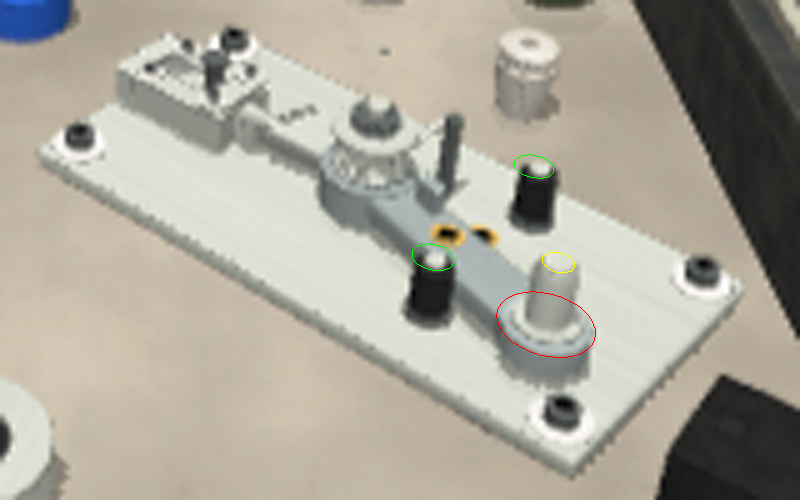

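View pics/ov_top.png

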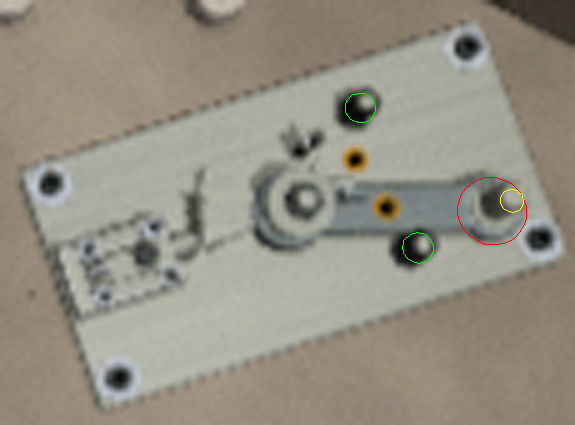

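The red circle matches the arm end and the green circles match the posts. The stub tip in the scene crop is at about (552,258), against my model's (559,262), which is a few mm off. I'll refine from the scene rays.

```bash
python3 - <<'E'
from h import *
d=pickle.load(open("cam0.pkl","rb")); t=d["top"]; s=d["scene"]
for n,uv,z in (("tip",(552,257),.056),("shoulder",(546,325),.030),("pivtop",(375,103),.06)):
    print(n,ray(s,(320-.5+uv[0]/5,220-.5+uv[1]/5),z).round(4))
for n,uv,z in (("tip",(513,199),.056),("end",(493,208),.028)): print(n,ray(t,(360-.5+uv[0]/5,135-.5+uv[1]/5),z).round(4))
print("idler top crop",ray(t,(285-.5+110.5/4.5,199.5+103.5/4.5),.022),"scene",ray(s,(264.5+99/4.5,189.5+(290-210)/4.5),.022))
print("ring scene", ray(s,(279,267),.011))
# tool x,y now, turn to set tool y at 20 deg
from scipy.spatial.transform import Rotation as Ro
from bench import r
q=r.read_state(); print(q["ee_pos"],Ro.from_quat(q["eef_rot"]).as_matrix().round(4))
E
```

```text
tip [0.6447 0.0078 0.056 ]
shoulder [0.6424 0.0025 0.03  ]
pivtop [0.6433 0.1059 0.06  ]
tip [0.6454 0.004  0.056 ]
end [0.646 0.004 0.028]
idler top crop [0.53415289 0.37499708 0.022     ] scene [0.53173993 0.37625442 0.022     ]
ring scene [0.43361421 0.18851867 0.011     ]
[0.20468652 0.59019627 0.23583659] [[-9.448e-01  3.277e-01 -4.000e-04]
 [ 3.277e-01  9.448e-01 -1.200e-03]
 [-0.000e+00 -1.200e-03 -1.000e+00]]
```

```bash
python3 -m pendant '[[-1,-0.635,-0.16,0.1,0,0,0.424],[-1,-0.635,-0.16,0.1,0,0,0.424],[-1,-0.635,-0.16,0.1,0,0,0.424],[-1,-0.635,-0.16,0.1,0,0,0.424],[-1,-0.635,-0.16,0.1,0,0,0.424],[-1,-0.635,-0.16,0.1,0,0,0.424]]' 10
cat >> h.py <<'E'
def go(tgt,yaw=None):
    from bench import r
    from scipy.spatial.transform import Rotation as Ro
    s=r.read_state(); M=Ro.from_quat(s["eef_rot"]).as_matrix(); p=s["ee_pos"]
    a=np.degrees(np.arctan2(M[1,1],M[0,1])); print("t",s["time"],"p",p.round(4),"tooly",a.round(2),"tilt",M[:2,2].round(4),"F",s["ft_force"].round(2),"w",round(s["width"],4),"g",s["grip_force"])
    print("row xyz",(M.T@(np.array(tgt)-p)/.3).round(4), "rz", None if yaw is None else round((a-yaw)/120,4))
E
python3 -c "from h import *; go([.533,.3745,.1],20)"
```

```text
time: 0.85
ee_pos: [0.3689, 0.4826, 0.2062]
eef_rot: [0.573, 0.819, -0.0, 0.0]
ft_force: [0.3, -0.1, -0.1]
width: 0.0873
grip_force: 0.0
t 0.85 p [0.3689 0.4826 0.2062] tooly 20.04 tilt [-0.0004 -0.0006] F [ 0.34 -0.13 -0.11] w 0.0873 g 0.0
row xyz [-0.5258  0.3906  0.3539] rz 0.0004
```

```bash
python3 -m pendant '[[-1,-0.526,0.39,0.354,0,0,0],[-1,-0.526,0.39,0.354,0,0,0],[-1,-0.526,0.39,0.354,0,0,0],[-1,-0.526,0.39,0.354,0,0,0],[-1,-0.526,0.39,0.354,0,0,0]]'
python3 - <<'E'
from h import *
from bench import optics
go([.533,.3745,.018],20)
o=[]
for n,z0 in (("scene",(245,150,110,90)),("top",(270,180,110,90))):
    c=optics.camera(n); x,y,w,h=z0
    o.append(cv2.resize(c["pixels"][y:y+h,x:x+w,::-1],None,fx=3.6,fy=3.6,interpolation=cv2.INTER_CUBIC))
cv2.imwrite("pics/above.png",np.hstack(o))
E
```

```text
time: 1.48
ee_pos: [0.5343, 0.3713, 0.0983]
eef_rot: [0.574, 0.819, -0.002, 0.0]
ft_force: [0.4, 0.6, -0.1]
width: 0.0871
grip_force: 0.0
t 1.475 p [0.5343 0.3713 0.0983] tooly 19.96 tilt [-0.0015 -0.0032] F [ 0.39  0.58 -0.08] w 0.0871 g 0.0
row xyz [0.0122 0.0003 0.2678] rz -0.0004
```

View pics/above.png

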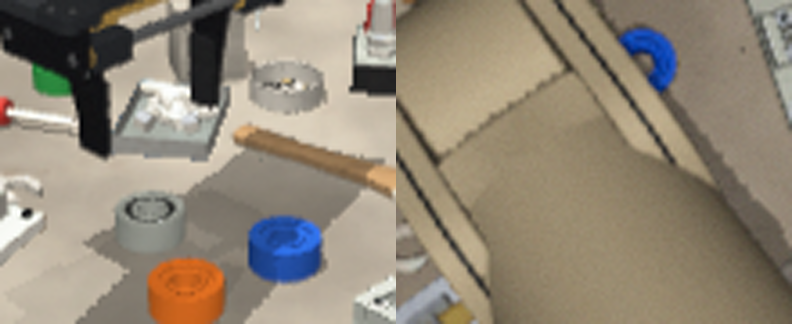

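The picture shows the fingers straddling the idler line, still high, with orange and blue clear. I'll descend, then check before closing.

```bash
python3 -m pendant '[[-1,0,0,0.12,0,0,0],[-1,0,0,0.2,0,0,0],[-1,0,0,0.272,0,0,0],[-1,0,0,0.272,0,0,0]]'
python3 -c "from h import *; go([.533,.3745,.018],20)"
```

```text
time: 2.08
ee_pos: [0.5315, 0.3749, 0.0175]
eef_rot: [0.573, 0.82, -0.001, -0.001]
ft_force: [0.0, -0.2, -0.3]
width: 0.0872
grip_force: 0.0
t 2.075 p [0.5315 0.3749 0.0175] tooly 20.12 tilt [-0.0021 -0.001 ] F [ 0.02 -0.23 -0.27] w 0.0872 g 0.0
row xyz [-0.0031  0.0043 -0.0015] rz 0.001
```

```bash
python3 -m pendant '[[1,0,0,0,0,0,0],[1,0,0,0,0,0,0],[1,0,0,0,0,0,0],[1,0,0,0,0,0,0],[1,0,0,0,0,0,0],[1,0,0,0,0,0,0]]' 20
python3 -m pendant '[[1,0,0,-0.1,0,0,0],[1,0,0,-0.2,0,0,0],[1,0,0,-0.3,0,0,0],[1,0,0,-0.3,0,0,0]]'
python3 -c "from h import *; go([.6445,.0045,.108],20)"
```

```text
time: 2.82
ee_pos: [0.533, 0.3745, 0.0189]
eef_rot: [0.574, 0.819, 0.0, -0.0]
ft_force: [0.4, -0.4, 1.5]
width: 0.0469
grip_force: 20.0
time: 3.32
ee_pos: [0.5341, 0.3753, 0.1112]
eef_rot: [0.574, 0.819, 0.002, 0.001]
ft_force: [-0.5, 0.2, -0.7]
width: 0.047
grip_force: 20.0
t 3.325 p [0.5341 0.3753 0.1112] tooly 19.99 tilt [0.0032 0.0028] F [-0.5   0.23 -0.71] w 0.047 g 19.99972255434841
row xyz [-1.2873 -0.0767  0.0082] rz -0.0001
```

```bash
python3 -m pendant '[[1,-1,-0.057,0,0,0,0],[1,-1,-0.057,0,0,0,0],[1,-1,-0.057,0,0,0,0],[1,-1,-0.057,0,0,0,0],[1,-1,-0.057,0,0,0,0],[1,-1,-0.057,0,0,0,0]]'
python3 -m pendant '[[1,-0.15,-0.008,0,0,0,0],[1,-0.286,-0.016,0,0,0,0],[1,-0.286,-0.016,0,0,0,0],[1,-0.286,-0.016,0,0,0,0],[1,-0.286,-0.016,0,0,0,0],[1,-0.286,-0.016,0,0,0,0]]'
python3 - <<'E'
from h import *
from bench import optics
go([.6445,.0045,.108],20)
o=[]
for n,z0 in (("scene",(370,210,110,110)),("top",(405,120,110,110))):
    c=optics.camera(n); x,y,w,h=z0
    o.append(cv2.resize(c["pixels"][y:y+h,x:x+w,::-1],None,fx=3.6,fy=3.6,interpolation=cv2.INTER_CUBIC))
    pickle.dump(c,open(f"over_{n}.pkl","wb"))
cv2.imwrite("pics/over.png",np.hstack(o))
go([.6445,.0045,.108],20)
E
```

```text
time: 4.08
ee_pos: [0.6198, 0.0804, 0.1075]
eef_rot: [0.577, 0.817, -0.002, 0.0]
ft_force: [-0.0, 0.4, -1.0]
width: 0.0469
grip_force: 20.0
time: 4.82
ee_pos: [0.6441, 0.0057, 0.1086]
eef_rot: [0.573, 0.82, 0.0, -0.0]
ft_force: [-0.5, -0.1, -0.7]
width: 0.0468
grip_force: 20.0
t 4.825 p [0.6441 0.0057 0.1086] tooly 20.09 tilt [-0.0002  0.0004] F [-0.49 -0.06 -0.69] w 0.0468 g 19.999740421772003
row xyz [-0.0042 -0.0001  0.0019] rz 0.0008
t 4.925 p [0.6442 0.0052 0.1087] tooly 20.05 tilt [-0.      0.0003] F [-0.38  0.41  0.31] w 0.0471 g 19.999679569154978
row xyz [-0.0025  0.0002  0.0024] rz 0.0004
```

View pics/over.png

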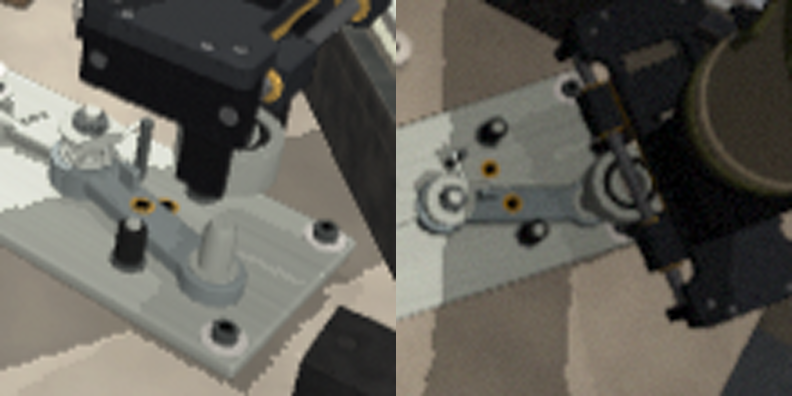

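The idler hangs in the grip above and behind the stub. In the top view its left edge is at about (457,173), and in the scene its right edge is at about (447.5,252). I'll compare both with the expected projection.

```bash
python3 - <<'E'
from h import *
a=np.linspace(0,2*np.pi,90)
P=np.array([.6443,.0053])
for n,f in (("scene",(370,210)),("top",(405,120))):
    c=pickle.load(open(f"over_{n}.pkl","rb"))
    for z in (.0898,.1118):
        q=proj(c,np.c_[P[0]+.024*np.cos(a),P[1]+.024*np.sin(a),0*a+z]); print(n,z,"min",q.min(0).round(1),"max",q.max(0).round(1))
    # brightness rows for subpixel edges
    g=cv2.cvtColor(c["pixels"],cv2.COLOR_RGB2GRAY)
    if n=="top": print(g[170:176,448:480])
    else: print(g[248:256:2,438:456]); print("vert",g[252:270,440])
    # hole
    print("bore centre proj",proj(c,[[*P,.1118]]).round(1))
E
```

```text
scene 0.0898 min [419.3 247.8] max [448.6 265.3]
scene 0.1118 min [421.1 237.4] max [451.  254.6]
[[ 36  54 124 130  40  30  50 120 139 139 138 124 119 119 119 119 120 120]
 [ 53  96  71  52  80  92 145 141 140 139 132 120 120 119 119 120 119 119]
 [140 140 140 141 142 144 144 141 139 128 121 120 119 120 120 120 119 120]
 [146 140 142 143 141 141 138 134 132 122 120 119 120 120 120 118 118 119]]
vert [140 140 142 142 140 140 140 140 139 138 138 138 148 158 158 157 158 154]
bore centre proj [[435.9 245.7]]
top 0.0898 min [456.3 162. ] max [477.1 182.3]
top 0.1118 min [459.5 159.9] max [480.9 180.8]
[[108 107 107 105 107 103  87  93  70  48  41  67 106 101  69  15  53 106
  100  91  60  34  45  58  45  49  75  94  25  15   5  12]
 [ 94  93  91  87  88  82  76  89  79  45  45  60  97 105  84  11  52 100
  104  97  73  40  42  49  47  48  72  94  19  19   2   4]
 [ 83  80  79  77  76  81  83  90  90  43  43  56  87 106  92  20  44  91
  109  98  84  64  33  48  57  49  69  76  20  16   2   7]
 [ 81  76  78  81  85  85  88 103  87  46  44  50  83 110  94  38  29  67
  101 101  94  74  45  40  49  57  62  38  22  33  15   8]
 [ 80  81  82  83  83  87  94  99  67  44  44  46  62 103 106  81  35  31
   72 101 108  80  40  35  49  62  51  11  34  66  41  15]
 [ 87  88  79  81  82  83  96 100  56  42  43  44  52  75 109 104  77  15
   34  71  81  91  69  32  47  56  35  32  65  91  59  16]]
bore centre proj [[470.2 170.3]]
```

```bash
python3 - <<'E'
from h import *
d=pickle.load(open("cam0.pkl","rb"))
S=[.6443,.0053]
obs={"scene":[((320-.5+552/5,220-.5+257/5),.056),((319.5+546/5,219.5+325/5),.03)],"top":[((359.5+513/5,134.5+199/5),.056),((359.5+493/5,134.5+208/5),.028)]}
for n in obs:
    c=d[n]
    for uv,z in obs[n]: print(n,z,"stub residual",(np.array(uv)-proj(c,[[*S,z]])[0]).round(2))
    p=proj(c,[[*S,.09],[S[0]+.001,S[1],.09],[S[0],S[1]+.001,.09]]); print(" px/mm x,y",(p[1]-p[0]).round(2),(p[2]-p[0]).round(2))
# idler silhouette fit in scene: edge columns where gray falls from >=132 to <=122
c=pickle.load(open("over_scene.pkl","rb")); g=cv2.cvtColor(c["pixels"],cv2.COLOR_RGB2GRAY).astype(float)
print(g[236:270:2,430:456].astype(int))
# subpixel stub tip in both initial pictures
g=cv2.cvtColor(d["scene"]["pixels"],cv2.COLOR_RGB2GRAY); print(g[268:292:2,420:442])
g=cv2.cvtColor(d["top"]["pixels"],cv2.COLOR_RGB2GRAY); print(g[168:184,450:470])
E
```

```text
scene 0.056 stub residual [-0.81 -0.89]
scene 0.03 stub residual [0.29 1.28]
 px/mm x,y [ 0.45 -0.16] [-0.41 -0.32]
top 0.056 stub residual [ 0.52 -0.45]
top 0.028 stub residual [ 0.48 -0.68]
 px/mm x,y [-0.02 -0.42] [-0.43  0.  ]
[[ 16  18  20  18  18  21  18  19  20  18  18  20  46  79  96 114 116 119
   39  36  38  65 125 164 106  41]
 [ 16  18  19  20  18  18  19  19  20  18  18  19  36  51  65  58  39  41
   38  33  65 166 167 167 164 106]
 [ 22  52  70  61  53  29  18  18  19  20  21  60 117  80  47  33  36  35
   30  30  92 165 166 167 167 161]
 [ 26  65  68  68  69  75  24  16  18  18  33  97 135 139 138 117  59  33
   21  49 143 168 170 169 171 170]
 [ 19  19  38  59  61  39  17  17  19  19  33  60  51  95 128 140 138 134
   43  84 169 169 169 172 174 174]
 [ 19  18  20  18  16  19  18  19  20  29  76 137  31  33  66 122 142 142
  142 143 171 171 171 170 163 161]
 [ 21  18  18  20  17  19  17  19  36  54 124 130  40  30  50 120 139 139
  138 124 119 119 119 119 120 120]
 [ 17  19  18  21  21  16  19  23  53  96  71  52  80  92 145 141 140 139
  132 120 120 119 119 120 119 11
[... 2762 characters left out ...]
 164 164
  160 141]
 [127 132 132 136 133 151  80  51  54  59  77 100 123 126 121 149 165 165
  166 157]
 [130 130 135 136 125 158 106  54  55  60  68  79 112 132 136 161 169 171
  170 163]
 [130 131 133 142 147 146 144 106  88  79 103 131 146 147 141 165 162 174
  173 171]
 [135 131 133 137 146 123 149 154 142 139 151 161 143 133 140 184 183 184
  167 168]
 [115 109 108 108 103 125 137 151 144 154 155 148 134 137 174 180 138 129
  110 124]
 [115 113 111 102  69  95 115 135 136 145 139 119 126 165 184 131  53  48
   39  54]
 [147 144 148 141 114  69  74  94 104 108 121 143 152 180 174  90  39  37
    6  26]
 [167 165 166 168 160 134 125 127 126 132 147 162 166 171 182 109  41  52
   38  38]]
```

The offsets agree within about 1 mm, and the taper captures about 4 mm. I'll lower the idler to partial engagement and check the forces.

```bash
python3 -m pendant '[[1,-0.004,0,0.08,0,0,0],[1,-0.004,0,0.11,0,0,0],[1,-0.004,0,0.13,0,0,0],[1,-0.004,0,0.145,0,0,0],[1,-0.004,0,0.145,0,0,0],[1,-0.004,0,0.145,0,0,0]]'
python3 -c "from h import *; go([.645,.0035,.051],20)"
```

```text
time: 5.68
ee_pos: [0.645, 0.0033, 0.0657]
eef_rot: [0.574, 0.819, 0.0, 0.0]
ft_force: [1.3, -1.1, -1.5]
width: 0.0471
grip_force: 20.0
t 5.675 p [0.645  0.0033 0.0657] tooly 19.99 tilt [0.0008 0.0001] F [ 1.31 -1.14 -1.55] w 0.0471 g 19.99946940690279
row xyz [0.0008 0.0002 0.0489] rz -0.0001
```

```bash
python3 -m pendant '[[1,0,0,0.02,0,0,0],[1,0,0,0.035,0,0,0],[1,0,0,0.048,0,0,0],[1,0,0,0.048,0,0,0],[1,0,0,0.048,0,0,0]]'
python3 -c "from h import *; go([.645,.0035,.049],20)"
```

```text
time: 6.3
ee_pos: [0.6449, 0.0031, 0.0506]
eef_rot: [0.574, 0.819, 0.0, 0.0]
ft_force: [4.6, -2.1, -3.9]
width: 0.047
grip_force: 20.0
t 6.3 p [0.6449 0.0031 0.0506] tooly 19.99 tilt [ 0.0005 -0.0002] F [ 4.58 -2.1  -3.94] w 0.047 g 19.999542580917478
row xyz [0.0011 0.0006 0.0055] rz -0.0001
```

```bash
python3 -m pendant '[[-0.5,0,0,0,0,0,0],[-0.5,0,0,0,0,0,0],[-0.5,0,0,0,0,0,0],[-0.5,0,0,0,0,0,0],[-0.5,0,0,0,0,0,0]]'
python3 - <<'E'
from h import *
from bench import optics
go([.645,.0035,.049],20)
o=[]
for n,z0 in (("scene",(370,210,110,110)),("top",(405,120,110,110))):
    c=optics.camera(n); x,y,w,h=z0
    o.append(cv2.resize(c["pixels"][y:y+h,x:x+w,::-1],None,fx=3.6,fy=3.6,interpolation=cv2.INTER_CUBIC))
cv2.imwrite("pics/rel.png",np.hstack(o))
E
```

```text
time: 6.92
ee_pos: [0.6446, 0.0033, 0.0508]
eef_rot: [0.574, 0.819, 0.0, -0.0]
ft_force: [-0.1, -0.4, 0.2]
width: 0.0653
grip_force: 0.0
t 6.925 p [0.6446 0.0033 0.0508] tooly 19.99 tilt [-0.0001  0.0001] F [-0.1  -0.41  0.16] w 0.0653 g 0.0
row xyz [0.0001 0.0014 0.0061] rz -0.0001
```

View pics/rel.png

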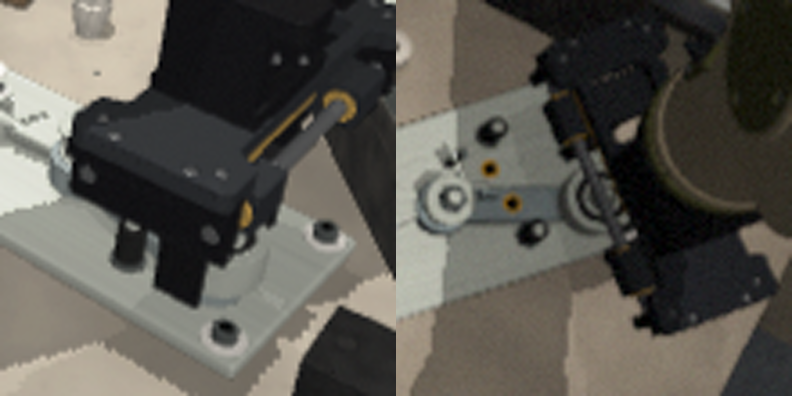

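The idler sits on the arm end with the fingers straddling it, and forces are near zero. I'll check the seating height numerically and compute the push arc, with the near finger leading.

```bash
python3 - <<'E'
from h import *
from bench import optics
c=optics.camera("scene"); a=np.linspace(0,2*np.pi,90)
for z in (.03,.036): print(z,proj(c,np.c_[.645+.024*np.cos(a),.0045+.024*np.sin(a),0*a+z]).max(0).round(1))
g=cv2.cvtColor(c["pixels"],cv2.COLOR_RGB2GRAY); print(g[280:304,430:442:3].T); 
d=np.array([.94,.342]); x=np.array([-.342,.94]); p=np.array([.6446,.0033])
for th in (0,.1,.2,.3,.4,.5,.56,.6,.64,.7,.75):
    t=np.array([.645+.1*np.sin(th),.1035-.1*np.cos(th)])+.0087*d-p; print(th,round(t@x/.3,3),round(t@d/.3,3))
E
```

```text
0.03 [443.1 292.9]
0.036 [443.7 290.3]
[[ 18  17  17  51 112 137 135 135 138 137 137 137 129 116 117 126 140 141
  130  66  62  64  64  55]
 [ 28  48  69 122 140 137 138 140 139 139 140 140 137 114 121 143 140 139
  130  64  13  19  46  67]
 [ 86 139 142 144 141 140 139 140 138 138 136 133 121 126 137 138 140 142
  139 140 136 108 114 147]
 [140 142 146 140 138 137 135 134 132 130 129 136 139 137 138 139 138 138
  140 141 139 140 143 145]]
0 0.0 0.03
0.1 -0.01 0.062
0.2 -0.016 0.095
0.3 -0.02 0.128
0.4 -0.019 0.162
0.5 -0.016 0.195
0.56 -0.013 0.214
0.6 -0.009 0.227
0.64 -0.006 0.24
0.7 0.0 0.259
0.75 0.007 0.275
```

The bottom edge at row 293 matches the seated height of 30 mm. Now the push.

```bash
python3 -m pendant '[[-0.5,0,0.01,0.01,0,0,0],[-0.5,0,0.025,0.01,0,0,0],[-0.5,-0.005,0.045,0.01,0,0,0],[-0.5,-0.01,0.062,0.01,0,0,0],[-0.5,-0.013,0.078,0.01,0,0,0],[-0.5,-0.016,0.095,0.01,0,0,0],[-0.5,-0.018,0.112,0.01,0,0,0],[-0.5,-0.02,0.128,0.01,0,0,0]]'
python3 -c "from h import *; go([.645,.0035,.049],20)"
```

```text
time: 8.07
ee_pos: [0.6812, 0.0089, 0.0473]
eef_rot: [0.574, 0.819, -0.002, -0.001]
ft_force: [-10.7, -4.4, 6.3]
width: 0.0654
grip_force: 5.9
t 8.075 p [0.6812 0.0089 0.0473] tooly 19.92 tilt [-0.0047 -0.002 ] F [-10.7   -4.39   6.3 ] w 0.0654 g 5.915705031948164
row xyz [ 0.0243 -0.1196 -0.0051] rz -0.0006
```

```bash
python3 -m pendant '[[-0.5,0.001,0.017,0,0,0,0],[-0.5,0.001,0.034,0,0,0,0],[-0.5,0.003,0.05,0,0,0,0],[-0.5,0.004,0.067,0,0,0,0],[-0.5,0.007,0.084,0,0,0,0],[-0.5,0.01,0.098,0,0,0,0],[-0.5,0.014,0.112,0,0,0,0],[-0.5,0.014,0.112,0,0,0,0]]'
python3 - <<'E'
from h import *
from bench import optics
go([.645,.0035,.049],20)
o=[]
for n,z0 in (("scene",(370,210,110,110)),("top",(405,120,110,110))):
    c=optics.camera(n); x,y,w,h=z0
    o.append(cv2.resize(c["pixels"][y:y+h,x:x+w,::-1],None,fx=3.6,fy=3.6,interpolation=cv2.INTER_CUBIC))
cv2.imwrite("pics/push.png",np.hstack(o))
E
```

```text
time: 9.07
ee_pos: [0.7118, 0.0237, 0.0474]
eef_rot: [0.574, 0.819, -0.002, -0.001]
ft_force: [-8.6, -5.7, 6.0]
width: 0.0651
grip_force: 4.9
t 9.075 p [0.7118 0.0237 0.0474] tooly 19.91 tilt [-0.0036 -0.0028] F [-8.55 -5.65  5.96] w 0.0651 g 4.855007449634741
row xyz [ 0.0125 -0.2325 -0.0044] rz -0.0008
```

View pics/push.png

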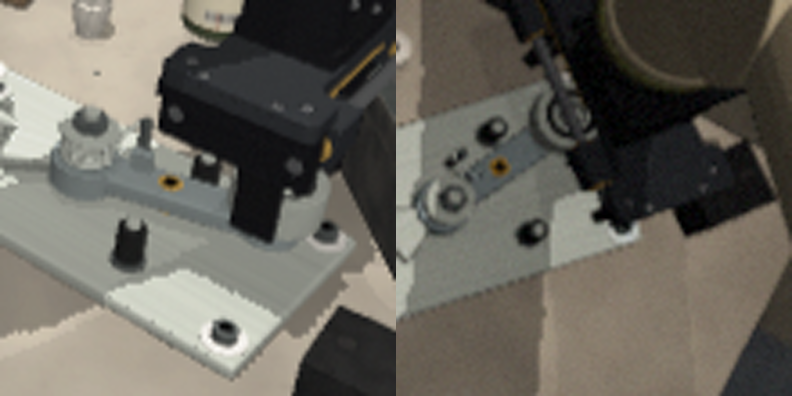

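The arm now lies near the rear stop, with the idler level on the stub and the plate and arm holes nearly lined up. Force is 10 N, so I'll ease on until it rises at the stop.

```bash
python3 -m pendant '[[-0.5,0.002,0.006,0,0,0,0],[-0.5,0.003,0.01,0,0,0,0],[-0.5,0.003,0.01,0,0,0,0],[-0.5,0.003,0.01,0,0,0,0]]'
python3 -c "from h import *; go([.7129,.0263,.049],20)"
```

```text
time: 9.68
ee_pos: [0.7142, 0.0252, 0.0474]
eef_rot: [0.574, 0.819, -0.002, -0.001]
ft_force: [-8.6, -6.1, 4.7]
width: 0.0655
grip_force: 5.0
t 9.675 p [0.7142 0.0252 0.0474] tooly 19.88 tilt [-0.0037 -0.0031] F [-8.58 -6.13  4.66] w 0.0655 g 5.029650029937329
row xyz [ 0.005  -0.0026 -0.0053] rz -0.001
```

Still spring force only, so it isn't quite at the stop yet. I'll push a little more.

```bash
python3 -m pendant '[[-0.5,0.002,0.006,0,0,0,0],[-0.5,0.003,0.01,0,0,0,0],[-0.5,0.003,0.01,0,0,0,0],[-0.5,0.003,0.01,0,0,0,0]]'
python3 -c "from h import *; go([.7129,.0263,.049],20)"
```

```text
time: 10.18
ee_pos: [0.7166, 0.027, 0.0474]
eef_rot: [0.574, 0.819, -0.002, -0.001]
ft_force: [-8.4, -6.2, 4.3]
width: 0.065
grip_force: 5.2
t 10.175 p [0.7166 0.027  0.0474] tooly 19.88 tilt [-0.0039 -0.0032] F [-8.41 -6.21  4.32] w 0.065 g 5.167974946998584
row xyz [ 0.0022 -0.0124 -0.0052] rz -0.001
```

```bash
python3 -m pendant '[[-0.5,0.002,0.006,0,0,0,0],[-0.5,0.004,0.01,0,0,0,0],[-0.5,0.004,0.01,0,0,0,0],[-0.5,0.004,0.01,0,0,0,0]]'
python3 - <<'E'
from h import *
from bench import optics
go([.7129,.0263,.049],20)
o=[]
for n,z0 in (("scene",(370,210,110,110)),("top",(405,120,110,110))):
    c=optics.camera(n); x,y,w,h=z0
    o.append(cv2.resize(c["pixels"][y:y+h,x:x+w,::-1],None,fx=3.6,fy=3.6,interpolation=cv2.INTER_CUBIC))
cv2.imwrite("pics/push2.png",np.hstack(o))
E
```

```text
time: 10.68
ee_pos: [0.7171, 0.0271, 0.0471]
eef_rot: [0.575, 0.818, -0.005, -0.002]
ft_force: [-18.0, -11.2, 11.8]
width: 0.0656
grip_force: 10.3
t 10.675 p [0.7171 0.0271 0.0471] tooly 19.81 tilt [-0.0085 -0.0052] F [-17.98 -11.21  11.77] w 0.0656 g 10.337668668071274
row xyz [ 0.0022 -0.0141 -0.006 ] rz -0.0016
```

View pics/push2.png

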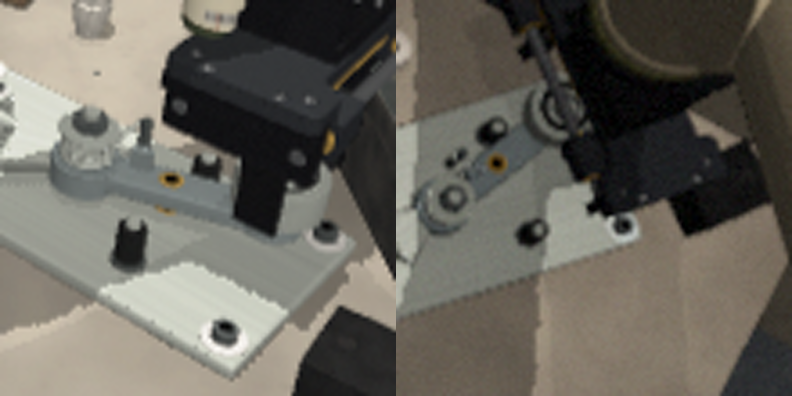

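The force doubled to 21 N with no further travel. The arm is on its rear-stop post, the idler is seated and level, and the fingers are well away from the pawl. Handing in.

```bash
python3 -c "
from bench import r
s=r.read_state(); print(s['time'],s['ft_force'],s['grip_force'],s['ee_pos']); print(r.close_job())"
```

```text
10.775 [-17.51642789 -10.42797248  11.45874978] 10.328217156347819 [0.71709846 0.02711745 0.04716101]
the job is handed in; nothing more can be done
None
```

The flat idler is fully down on the stub and let go. The arm is past all three clicks, judged by its travel since the pawl isn't visible, and a finger holds it against the rear stop with about 20 N; the job was handed in at 10.8 s.

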